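# Set the tile jig to its gauge mark with the thumb wheel

### The job

Set the tile jig for tracing: roll the knurled wheel under a fingertip, its top going towards the fence, until the pointer on the sliding jaw stands right opposite the point of the gauge mark on the fence's arm. Move the jaw by the wheel only: do not push the jaw, fence or tile, do not run the jaw into the tile, lift or carry nothing, and leave the jars, pot and pounce bag where they stand. Finish with the fingers clear of everything.

Things in the scene. Friction and masses are not known exactly. Their poses are not given: they have to be found in the camera images.
- jig: Plywood deck, 240 x 170 mm, top 14 mm above the table, fixed to the table. Origin at table height. Its x axis runs from the wheel to the fence and is the direction in which the jaw closes; z is up. The deck spans x -150 to +90 mm and y -85 to +85 mm. Tallest part is the wheel.
- wheel_top (a point): Topmost point of the knurled wheel at rest, fixed to the jig (x -105 mm, y 0, 80 mm above the table). The wheel does not give: rest the fingertips on it with about 5 to 15 N and keep that while rolling.
- wheel: Dark steel knurled wheel, radius 30 mm, 18 mm wide, axle along the jig's y, origin at its centre. It stands between two grey cheeks (outer faces y +-22 mm, 72 mm long in x, tops 71 mm above the table), so its top 9 mm stand free. Turning it takes about 1.5 N at the rim; it stays where it is left. A stroke of 20 mm over its top turns it about 0.67 rad.
- jaw: Sliding aluminium jaw across the deck, 16 mm thick, 140 mm long in y, top 40 mm above the table (pointer 54 mm). Origin at mid-thickness, on the deck. The wheel drives it along the jig's x: top of the wheel towards +x moves the jaw to +x, 10 mm per radian (0.33 mm per mm of rim); rolling back opens it. It can go up to 45 mm from its start.
- pointer_tip (a point): Tip of the dark steel wedge on the jaw (5 mm thick plate, 20 mm corner to corner); the wedge points to jig +y, at the gauge arm. 54 mm above the table.
- gauge_mark (a point): Tip of the matching dark wedge fixed to the fence's gauge arm, pointing to jig -y, 54 mm above the table. Its axes are the jig's. With the jig set, the tips stand point to point, 3 mm apart in y, at the same x; at the start the pointer is 14 to 30 mm short of it (towards -x).
- fence: Fixed aluminium fence bar across the deck, 16 mm thick, 150 mm long, with a gauge arm that reaches 96 mm back over the tile on the +y side (top 49 mm, its wedge 54 mm above the table). Origin at the foot of the face that the tile lies against; axes as the jig's. Its place along the jig differs from run to run.
- border_tile: Loose white traced border tile, 200 x 58 x 9 mm, lying on two 4 mm guide rails on the deck, against the fence, long side across the jig. Origin at the centre of its underside. With the pointer at the mark the jaw stands 6 mm clear of it.
- short_jar: Bystander: small pigment jar, 38 mm wide, 47 mm high, loose on the deck beside the wheel on the +y side (about 60 mm from the wheel). Origin at the centre of its underside.
- pounce_bag: Bystander: black pounce bag, 36 mm wide, 40 mm high, loose on the deck beside the wheel on the -y side. Origin at the centre of its underside.
- tall_jar: Bystander: pigment jar, 39 mm wide, 55 mm high, loose on the table beyond the wheel's end of the jig. Origin at the centre of its underside.
- blue_pot: Bystander: lidded blue pot, 66 mm wide, 62 mm high, behind the jig. Origin at the centre of its underside.
- glass_jar: Bystander: rinse jar, 54 mm wide, 61 mm high, behind the jig. Origin at the centre of its underside.

How it is judged:
By the outcome, as a careful person would: the job done as asked, in the order asked, and still so for the second after the job is handed in, with the robot touching nothing.
It also fails if it takes over 48 s, if anything falls off the work surface, if the arm or the gripper's body presses on something with over 40 N, if the wrist force passes 120 N, or if a joint passes its speed limit or range.

### The arm

A 6-joint arm with a two-finger parallel gripper is mounted at the origin on a cart in front of the work surface, level with it; the furniture and walls round the work are solid. World frame = base frame: x ahead of the robot, y to its left, z up, the work surface at z = 0. Lengths are in m, angles in rad, forces in N, time in s.
With the tool pointing down it reaches from about 0.325 to 0.9 m from the base axis. Payload 6.1 kg.
Tool frame: the origin (TCP) lies midway between the tips of the shut fingers; the grasp point (between the pads) lies 19 mm behind it; z points along the fingers, y is the line along which they close (so a half turn about z gives the same grasp; the last joint's range is limited). The gripper opens to 85 mm and grips with 20 to 120 N. Pads are 22 mm wide; open, the fingers measure 114 mm over their backs; the gripper's body (76 mm by 85 mm) begins 54 mm behind the grasp point. The pads swing forward as they close: fully open they stand 13 mm farther back than shut.
Start: joints at [1.133, 0.22, 1.526, -0, 1.395, -0.126], TCP at [0.192, 0.595, 0.231] pointing down, gripper open.
Joint ranges: [-2.98, 2.98], [-0.91, 2.08], [0.09, 2.57], [-1.24, 4.39], [0.2, 2.65], [-2.68, 2.68]. Speed limits (rad/s): [2.57, 2.57, 3.01, 3.14, 3.14, 3.14].

### API

Orientations are given as [roll, pitch, yaw] about the fixed x, y, z axes, in that order (R = Rz(yaw) Ry(pitch) Rx(roll)).
In Python, from plant import movep, move_l, set_joints, gripper_to, hold, inverse_kinematics, observe, get_image, get_calibration, Unreachable, job_done gives the robot as it stands. Calls block until the motion is done:
- movep(position, orientation): joint-space move of the TCP to a pose.
- move_l(position, feed=0.15, rotation=None, max_force=None): straight line of the TCP; rotation=None keeps the orientation; feed is the mean speed in m/s. With max_force (N) it stops when the force on the tool has changed by that much, and returns True; else False.
- set_joints(angles): joint-space move.
- gripper_to(opening, f_grip=None): finger opening in m; f_grip is the grip in N (None keeps the last); returns when the fingers have stopped.
- hold(seconds).
- inverse_kinematics(position, orientation): joint angles nearest the present ones, or None.
- observe(): the state.
- get_image(name): name is "side" or "top"; returns (picture, depth): 480x640x3 uint8, red, green, blue; 480x640 float32, m along the optical axis (not along the pixel's ray), 0 where there is no reading.
- get_calibration(name): a dict with "intrinsics" (3x3 intrinsics, pixels), "world_from_camera" (4x4, takes a point from camera to world coordinates). Camera axes: x right, y down, z forward; pixel columns grow to the right and rows downward; lengths in m; the calibration is good to about 2 mm. A picture is of the moment at which its call begins. get_calibration takes no time and is no camera call.
A pose or a line that the arm cannot do raises Unreachable and nothing moves.
- job_done(): hands the job in; it is judged then, once.
The state is a dict: "time_s": time; "q": joint angles; "joint_velocities": joint speeds; "joint_torque": joint torques, N m; "eef_pos": TCP position; "tcp_rot": TCP orientation; "ft_force": force on the tool from outside, world axes, zero at the start; "torque": the same for the moment, N m; "opening": finger opening in m; "grasp_force": force on a finger pad.
Only numpy, scipy, OpenCV 4.12 (cv2) and the standard library are available. Lean on these libraries where they do the work, as an engineer would, in place of code of your own. Each camera call takes 0.05 s, during which the arm holds its last target. There are 200 camera calls.

## Working session

There is one attempt and no reset: what is moved stays moved. The work goes in short steps, each a Python script; the robot and the scene stay as the last script left them, time stands still between calls to the robot, and variables do not carry over. Pictures are saved under pics/ and viewed, at most 10 in all, crops included, and the job is handed in when it is done.

```bash
mkdir -p pics; ls; cat > h.py <<'E'
import numpy as np, cv2
from plant import *
def snap(cam, fn):
    im,d=get_image(cam); cv2.imwrite('pics/'+fn+'.png',im[:,:,::-1]); np.savez('pics/'+fn+'.npz',im=im,d=d); return im,d
def cal(cam):
    c=get_calibration(cam); return np.array(c['intrinsics']),np.array(c['world_from_camera'])
def ray_z(cam,u,v,z):
    K,T=cal(cam); r=T[:3,:3]@np.linalg.solve(K,[u,v,1.]); o=T[:3,3]; return o+r*(z-o[2])/r[2]
def cloud(cam,d):
    K,T=cal(cam); v,u=np.mgrid[:480,:640]; p=np.stack([(u-K[0,2])/K[0,0]*d,(v-K[1,2])/K[1,1]*d,d],-1); return p@T[:3,:3].T+T[:3,3]
def proj(cam,P):
    K,T=cal(cam); c=T[:3,:3].T@(np.array(P)-T[:3,3]); q=K@c; return q[:2]/q[2]
E
python3 - <<'E'
from h import *
for c in('top','side'):
    snap(c,c+'0'); K,T=cal(c); print(c,K[0,0],T.round(3).tolist())
print(observe()['eef_pos'],observe()['tcp_rot'],observe()['time_s'])
E
```

```text
pics
top 578.3084922720071 [[0.005, -0.999, 0.05, 0.543], [-1.0, -0.006, -0.017, 0.002], [0.017, -0.05, -0.999, 1.252], [0.0, 0.0, 0.0, 1.0]]
side 468.41724782997295 [[0.971, -0.096, 0.221, 0.428], [-0.241, -0.335, 0.911, -0.82], [-0.014, -0.937, -0.348, 0.406], [0.0, 0.0, 0.0, 1.0]]
[0.19146038 0.59436197 0.23028698] [-3.13977061e+00 -2.33858668e-04  2.82982799e+00] 0.1
```

View pics/top0.png

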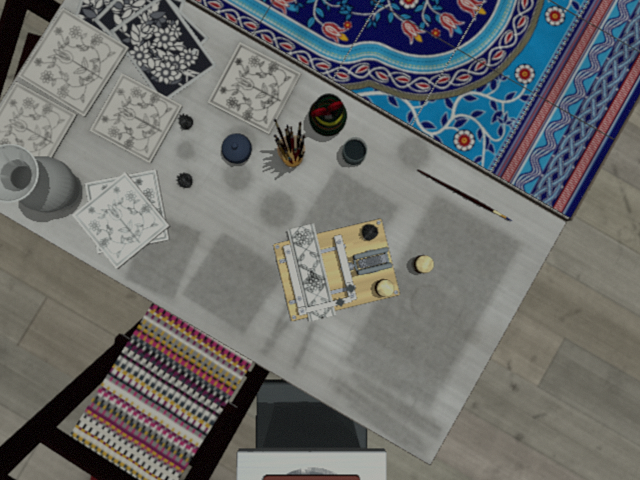

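View pics/side0.png

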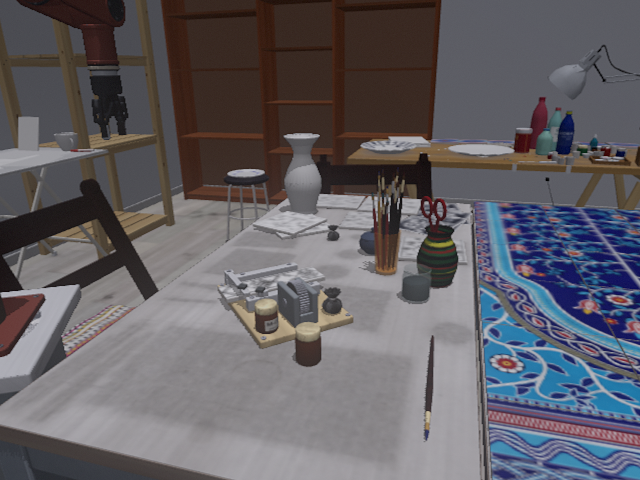

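```bash
python3 - <<'E'
import cv2
a=cv2.imread('pics/top0.png')[210:330,260:420]; b=cv2.imread('pics/side0.png')[250:350,210:370]
cv2.imwrite('pics/c1.png',cv2.resize(a,None,fx=5,fy=5,interpolation=cv2.INTER_CUBIC))
cv2.imwrite('pics/c2.png',cv2.resize(b,None,fx=5,fy=5,interpolation=cv2.INTER_CUBIC))
E
```

```text
(no output)
```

View pics/c1.png

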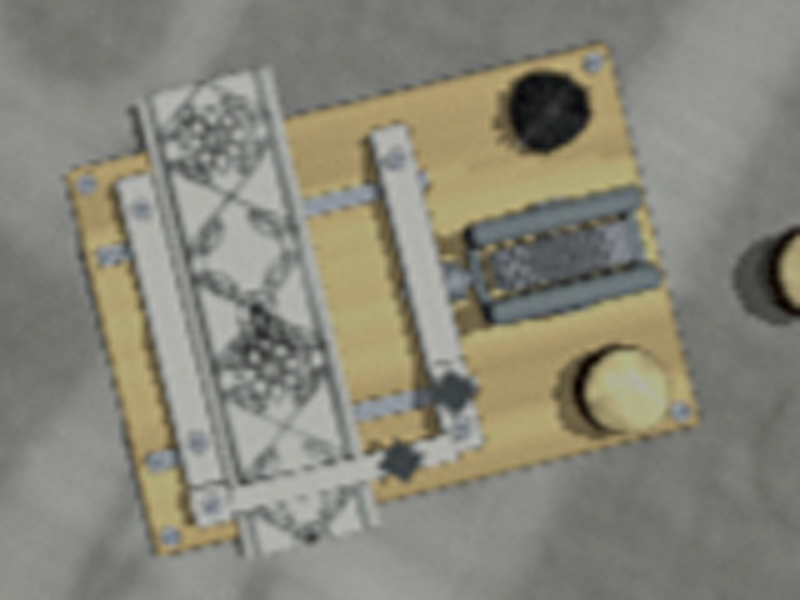

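View pics/c2.png

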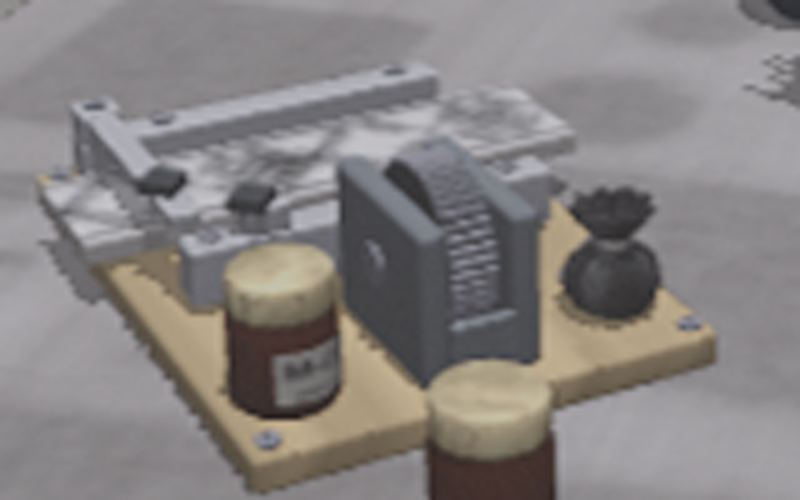

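```bash
cat >> h.py <<'E'
def wedge_x(fn, R=None, seeds=None, O=None):
    im=np.load('pics/'+fn+'.npz')['im'].astype(float).mean(2); out=[]
    for (u,v) in seeds:
        u0,v0=int(u),int(v); s=im[v0-6:v0+7,u0-6:u0+7]; s=s.copy()
        w=np.clip(105-s,0,50); yy,xx=np.mgrid[-6:7,-6:7]
        w[np.hypot(xx-(u-u0),yy-(v-v0))>5.6]=0
        c=((xx*w).sum()/w.sum()+u0,(yy*w).sum()/w.sum()+v0); P=ray_z('top',*c,.054); out.append((c,R.T@(P-O)))
    return out
E
python3 - <<'E'
from h import *
C=np.array([(67,172),(603,42),(698,423),(157,553)])/5+[260,210]-.4
W=np.array([ray_z('top',*c,.014)[:2] for c in C])
J=np.array([(90,-85),(-150,-85),(-150,85),(90,85)])/1000
a=W-W.mean(0); b=J-J.mean(0)
yaw=np.arctan2((b[:,0]*a[:,1]-b[:,1]*a[:,0]).sum(),(a*b).sum())
R=np.array([[np.cos(yaw),-np.sin(yaw),0],[np.sin(yaw),np.cos(yaw),0],[0,0,1]])
o=W.mean(0)-R[:2,:2]@J.mean(0); print('yaw',yaw,'O',o,'res',((J@R[:2,:2].T+o-W)*1e3).round(1).tolist())
O=np.array([*o,0.]); np.savez('jig.npz',R=R,O=O,yaw=yaw)
im=np.load('pics/top0.npz')['im'].mean(2).astype(int)
print(im[280:310,332:360])
seeds=[(455/5+259.6,392/5+209.6),(402/5+259.6,462/5+209.6)]
for r in wedge_x('top0',R,seeds,O): print(r)
for r in [R.T@(ray_z('top',*s,.054)-O) for s in seeds]: print(r)
p=cloud('top',np.load('pics/top0.npz')['d']); 
q=(p-O)@R; # wheel check
m=(q[...,2]>.074)&(abs(q[...,0])<.2)&(abs(q[...,1])<.1); print('wheel',m.sum(),q[m].mean(0),q[m].max(0),q[m].min(0))
m=(q[...,2]>.064)&(q[...,2]<.09)&(abs(q[...,0])<.2)&(abs(q[...,1])<.1); print('cheek+wheel',m.sum(),np.percentile(q[m],[2,50,98],axis=0))
m=(abs(q[...,0]+.02)<.02)&(abs(q[...,1]+.06)<.01);print('z deck',np.median(q[m][:,2]))
print(R@[-.105,0,.08]+O)
E
```

```text
yaw 1.8124652973155926 O [ 0.53196325 -0.02286624] res [[1.2, 1.8], [1.3, -1.3], [-0.5, -1.3], [-1.9, 0.9]]
[[149 152 152 153 152 152 153 154 152 128  96  84  94 147 179 177 175 176
  176 172 158 150 151 147 145 146 146 144]
 [153 153 152 153 154 154 152 154 155 149 118  90  77 139 179 174 173 174
  175 158 128 130 143 145 143 140 141 141]
 [155 153 153 152 154 152 151 152 152 153 124  89  77 130 161 140 135 137
  157 168 144 131 141 142 141 139 137 137]
 [153 151 152 149 151 151 151 148 149 151 123  87  75 111 154 165 162 150
  161 178 164 146 138 135 136 136 135 135]
 [150 149 150 149 151 147 148 146 146 147 119  86  76  83 142 178 156 116
  112 143 168 151 127 128 137 137 135 138]
 [150 149 148 146 146 145 143 144 144 145 119  85  80  68 104 138 111  70
   66  88 115 115 129 144 139 140 139 137]
 [145 147 144 145 142 143 140 141 140 139 113  81  79  70  76  98  83  61
   63  62  71  78 120 145 143 140 142 140]
 [142 143 140 141 137 138 136 134 137 140 110  75  80  71  67  72  70  65
   65  62  64  63  90 110 129 140 142 139]
 [139 138 136 135 136 137 120 113 131 145 123  87  87  8
[... 2443 characters left out ...]
133 131 127 130 137 136 133 136
  133 131 131 129 131 132 135 137 137 134]]
((np.float64(349.7602327447833), np.float64(288.01625200642053)), array([-0.04680225,  0.04440964,  0.054     ]))
((np.float64(339.6661252900232), np.float64(301.7067285382831)), array([-0.01984793,  0.06688314,  0.054     ]))
[-0.04849979  0.04478573  0.054     ]
[-0.02037606  0.06763148  0.054     ]
wheel 1447 [ 0.00674043 -0.01493375  1.11512962] [0.02119847 0.02016097 1.25233916] [-0.13212984 -0.02108003  0.07408499]
cheek+wheel 611 [[-0.13722659 -0.02149648  0.06470517]
 [-0.10412622  0.0005786   0.07132769]
 [-0.07074906  0.04770997  0.08188078]]
z deck 0.014327028922173635
[ 0.55709221 -0.12481493  0.08      ]
```

```bash
cat >> h.py <<'E'
J=np.load('jig.npz'); JR,JO,yaw=J['R'],J['O'],float(J['yaw'])
def jw(x,y,z): return list(JR@np.array([x,y,z])+JO)
def F(): return np.round(JR.T@np.array(observe()['ft_force']),1)
def stroke(L=.018,f=8,feed=.03,back=True):
    xs=-.105-L/2
    move_l(jw(xs,0,.086),feed=.1)
    hit=move_l(jw(xs,0,.076),feed=.015,max_force=f)
    o=observe(); z=o['eef_pos'][2]; f0=F()
    move_l(jw(xs+L,0,z),feed=feed); f1=F(); p=JR.T@(np.array(observe()['eef_pos'])-JO)
    move_l(jw(xs+L,0,.09),feed=.1)
    print('hit',hit,'z',z.round(4),'F',f0,f1,'end',p.round(4),'t',observe()['time_s'])
E
python3 - <<'E'
from h import *
gripper_to(0.0,30)
movep(jw(-.114,0,.12),[np.pi,0,yaw]); print(observe()['time_s'],observe()['q'],F())
stroke()
E
```

```text
3.7583 [-3.70233783e-01  2.07109883e-01  1.76021873e+00  1.71992488e-04
  1.17404962e+00 -6.13159173e-01] [-0.3  0.4  0.8]
hit True z 0.0797 F [-0.8  0.9  5.5] [1.  0.7 4.9] end [-0.0955 -0.0003  0.0799] t 5.7667
```

```bash
python3 - <<'E'
from h import *
a,_=snap('top','top1'); b,_=snap('side','side1')
a=a[210:330,260:420,::-1]; b=b[250:350,210:370,::-1]
f=lambda x,h:cv2.resize(x,(400,h),interpolation=cv2.INTER_CUBIC)
cv2.imwrite('pics/c3.png',np.vstack([f(a,300),f(b,250)]))
E
```

```text
(no output)
```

View pics/c3.png

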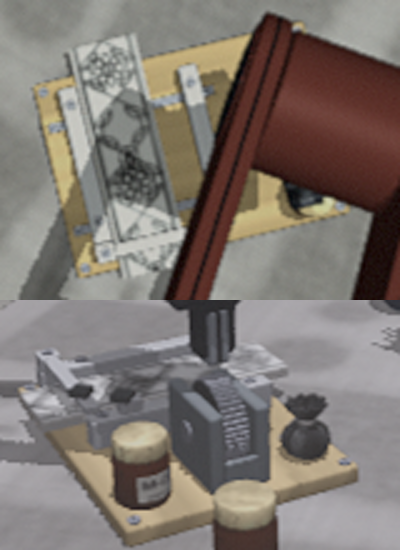

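```bash
cat >> h.py <<'E'
def away(): 
    q=list(observe()['q']); move_l(jw(-.105,0,.13),feed=.2); q=list(observe()['q']); q[0]-=0.75; set_joints(q)
def meas(fn,seeds):
    im=np.load('pics/'+fn+'.npz')['im'].astype(float); out=[]
    for u,v in seeds:
        c=np.array([u,v],float)
        for _ in range(6):
            pts=np.mgrid[-7:7.01:.25,-7:7.01:.25].reshape(2,-1)+c[:,None]
            s=cv2.remap(im.astype(np.float32),pts[0].astype(np.float32)[None],pts[1].astype(np.float32)[None],cv2.INTER_LINEAR)[0]
            sat=s.max(1)-s.min(1); g=s.mean(1)
            w=np.clip((100-g)/30,0,1)*np.clip((22-sat)/10,0,1)
            P=np.array([JR.T@(ray_z('top',*p,.054)-JO) for p in pts.T]); P0=JR.T@(ray_z('top',*c,.054)-JO)
            D=P-P0; w[abs(D[:,0])+abs(D[:,1])>.0125]=0
            c=(pts*w).sum(1)/w.sum()
        out.append(P0); print(fn,c.round(2),(P0*1e3).round(2),'area mm2 %.0f'%(w.sum()*.0625*4.3))
    d=(out[1]-out[0])*1e3; print('gap dx,dy',d.round(2)); return d
E
python3 - <<'E'
from h import *
# refine yaw: deck mask by colour
im=np.load('pics/top0.npz')['im']; h=cv2.cvtColor(im,cv2.COLOR_RGB2HSV)
for c0 in [(349.8,288,339.7,301.7)]: meas('top0',[c0[:2],c0[2:]])
print(h[318,300],h[225,375],h[270,320])
m=((h[...,1]>60)&(h[...,0]>8)&(h[...,0]<30)).astype(np.uint8); m[:205]=0;m[335:]=0;m[:,:265]=0;m[:,405:]=0
ys,xs=np.nonzero(m); P=np.array([ray_z('top',x,y,.014)[:2] for x,y in zip(xs,ys)])
r=cv2.minAreaRect((P*1000).astype(np.float32)); print(r, np.degrees(yaw))
stroke(.019,10); stroke(.019,10); away(); print(observe()['time_s'])
snap('top','top2'); meas('top2',[(346,288.5),(339.7,301.7)])
E
```

```text
Traceback (most recent call last):
  File "h.py", line 43, in meas
    P=np.array([JR.T@(ray_z('top',*p,.054)-JO) for p in pts.T]); P0=JR.T@(ray_z('top',*c,.054)-JO)
                      ~~~~~^^^^^^^^^^^^^^^
  File "h.py", line 8, in ray_z
    K,T=cal(cam); r=T[:3,:3]@np.linalg.solve(K,[u,v,1.]); o=T[:3,3]; return o+r*(z-o[2])/r[2]
        ~~~^^^^^
  File "h.py", line 6, in cal
    c=get_calibration(cam); return np.array(c['intrinsics']),np.array(c['world_from_camera'])
ValueError: time passes only in moves, steps and waits
```

```bash
sed -i 's/^def cal(cam):/import functools\n@functools.lru_cache\ndef cal(cam):/' h.py
python3 - <<'E'
from h import *
im=np.load('pics/top0.npz')['im']; h=cv2.cvtColor(im,cv2.COLOR_RGB2HSV)
meas('top0',[(349.8,288),(339.7,301.7)])
m=((h[...,1]>60)&(h[...,0]>8)&(h[...,0]<30)).astype(np.uint8); m[:205]=0;m[335:]=0;m[:,:265]=0;m[:,405:]=0
ys,xs=np.nonzero(m); P=np.array([ray_z('top',x,y,.014)[:2] for x,y in zip(xs,ys)])
r=cv2.minAreaRect((P*1000).astype(np.float32)); print(r, np.degrees(yaw))
stroke(.019,10); stroke(.019,10); away(); print(observe()['time_s'])
a,_=snap('top','top2'); meas('top2',[(344,289.5),(339.7,301.7)])
cv2.imwrite('pics/c4.png',cv2.resize(a[270:320,310:370,::-1],None,fx=10,fy=10,interpolation=cv2.INTER_CUBIC))
E
```

```text
top0 [349.47 288.02] [-46.25  44.29  54.  ] area mm2 177
top0 [339.71 301.78] [-19.91  67.06  54.  ] area mm2 137
gap dx,dy [26.33 22.77  0.  ]
((538.8656005859375, -52.05360412597656), (169.2082977294922, 239.29302978515625), 13.87507438659668) 103.8466120501074
hit True z 0.0796 F [-0.4  1.1  5.1] [1.  1.8 5.8] end [-0.095  -0.0002  0.0799] t 7.7417
hit True z 0.0796 F [-0.6  1.7  5.6] [0.5 2.  5.5] end [-0.095  -0.0002  0.0799] t 9.6167
11.5167
top2 [340.38 290.21] [-26.87  44.25  54.  ] area mm2 181
top2 [339.6  301.67] [-19.75  66.8   54.  ] area mm2 140
gap dx,dy [ 7.12 22.55  0.  ]
```

View pics/c4.png

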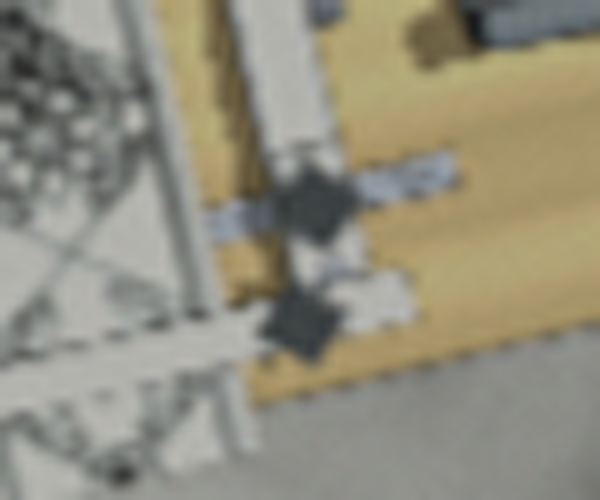

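```bash
cat >> h.py <<'E'
from scipy.optimize import minimize
def fit(fn,seeds,hd=.010):
    im=np.load('pics/'+fn+'.npz')['im'].astype(np.float32); K,T=cal('top'); out=[]
    g=np.mgrid[-hd:hd+1e-6:.00025,-hd:hd+1e-6:.00025].reshape(2,-1); g=g[:,abs(g).sum(0)<=hd]
    def cost(x):
        P=np.vstack([x[:,None]+g*1e0,np.full(g.shape[1],.054)]); W=JR@P+JO[:,None]
        c=K@(T[:3,:3].T@(W-T[:3,3:])); uv=(c[:2]/c[2]).astype(np.float32)
        s=cv2.remap(im.mean(2),uv[0][None],uv[1][None],cv2.INTER_CUBIC)[0]
        return np.mean(np.clip(s-62,0,110)**1.5)
    for u,v in seeds:
        x0=(JR.T@(ray_z('top',u,v,.054)-JO))[:2]
        R=np.arange(-.005,.00501,.00025); G=np.array([[cost(x0+[a,b]) for b in R] for a in R])
        i,j=np.unravel_index(G.argmin(),G.shape); 
        r=minimize(cost,x0+[R[i],R[j]],method='Nelder-Mead',options=dict(initial_simplex=x0+[R[i],R[j]]+np.array([[0,0],[3e-4,0],[0,3e-4]]),xatol=1e-5,fatol=1e-3)); out.append(r.x)
    d=(out[1]-out[0])*1e3; print(fn,hd,(np.array(out)*1e3).round(2).tolist(),'gap',d.round(2)); return d
E
python3 - <<'E'
from h import *
for hd in(.009,.010,.011):
    fit('top0',[(349.8,288),(339.7,301.7)],hd); fit('top2',[(341,289.8),(339.7,301.9)],hd)
stroke_back=None
movep(jw(-.105-.0075,0,.12),[np.pi,0,yaw])
stroke(.015,10); away(); snap('top','top3')
for hd in(.009,.010,.011): fit('top3',[(338.5,290.4),(339.7,301.9)],hd)
E
```

```text
top0 0.009 [[-47.41, 44.62], [-19.9, 67.16]] gap [27.51 22.54]
top2 0.009 [[-28.08, 44.49], [-19.74, 67.18]] gap [ 8.34 22.69]
top0 0.01 [[-47.26, 44.63], [-19.99, 67.08]] gap [27.27 22.45]
top2 0.01 [[-27.89, 44.34], [-19.78, 66.97]] gap [ 8.12 22.63]
top0 0.011 [[-46.92, 44.71], [-19.97, 67.19]] gap [26.95 22.49]
top2 0.011 [[-27.53, 44.28], [-19.64, 66.9]] gap [ 7.89 22.63]
hit True z 0.0798 F [-0.7  1.2  6.3] [ 1.8 -0.4  4.9] end [-0.0969 -0.0003  0.08  ] t 15.0083
top3 0.009 [[-23.13, 44.89], [-19.84, 67.16]] gap [ 3.29 22.28]
top3 0.01 [[-22.89, 44.91], [-19.94, 67.06]] gap [ 2.95 22.15]
top3 0.011 [[-22.46, 44.99], [-19.94, 67.13]] gap [ 2.52 22.14]
```

```bash
python3 - <<'E'
from h import *
movep(jw(-.105-.0045,0,.12),[np.pi,0,yaw])
stroke(.009,10,.02); away(); a,_=snap('top','top4')
for hd in(.009,.010,.011): fit('top4',[(337.2,290.9),(339.7,301.9)],hd)
b,_=snap('side','side4'); print(observe()['time_s'])
f=lambda x,s:cv2.resize(np.ascontiguousarray(x[:,:,::-1]),(500,250),interpolation=cv2.INTER_CUBIC)
cv2.imwrite('pics/c5.png',np.vstack([cv2.resize(a[278:313,310:370,::-1],(600,350),interpolation=cv2.INTER_CUBIC),cv2.resize(b[270:305,220:300,::-1],(600,250),interpolation=cv2.INTER_CUBIC)]))
E
```

```text
hit True z 0.08 F [0.1 0.9 5. ] [1.2 0.1 3.6] end [-0.1    -0.0002  0.08  ] t 20.3417
top4 0.009 [[-20.99, 44.87], [-19.82, 67.14]] gap [ 1.17 22.27]
top4 0.01 [[-20.81, 44.92], [-19.88, 67.03]] gap [ 0.92 22.12]
top4 0.011 [[-20.49, 45.02], [-19.86, 67.11]] gap [ 0.63 22.09]
22.3333
```

View pics/c5.png

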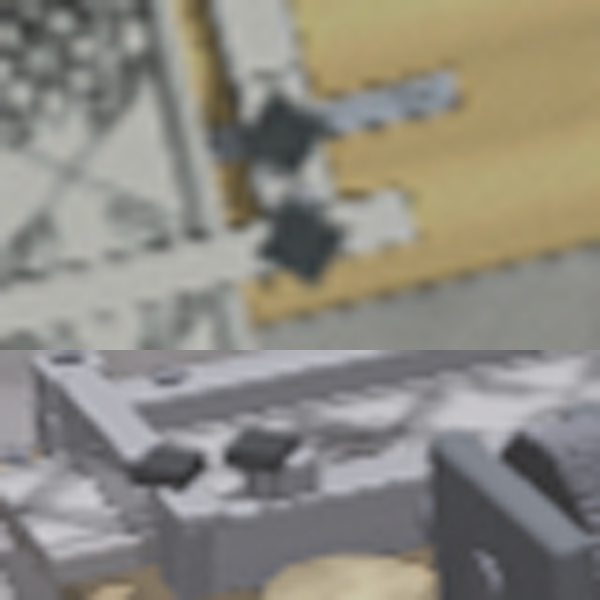

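```bash
cat >> h.py <<'E'
def edge(fn,x0s,cam='top'):
    """-x-side edge of each wedge along jig x, crossing halfway between wedge and the outside; x0s: (x,y) centres in m"""
    im=np.load('pics/'+fn+'.npz')['im'].astype(np.float32).mean(2); K,T=cal(cam); res=[]
    for x0,y0 in x0s:
        r=[]
        for dy in np.arange(-.006,.00601,.001):
            x=np.arange(.002,-.016,-.0002); W=JR@np.array([x0+x,0*x+y0+dy,0*x+.054])+JO[:,None]
            c=K@(T[:3,:3].T@(W-T[:3,3:])); uv=(c[:2]/c[2]).astype(np.float32)
            s=cv2.remap(im,uv[0][None],uv[1][None],cv2.INTER_CUBIC)[0]
            e=-(.010-abs(dy)); out=s[(x<e-.002)&(x>e-.0045)].mean(); 
            mid=(62+out)/2; k=np.argmax(s>mid); r.append((x[k]-e)*1e3+x0*1e3)
        res.append(np.array(r))
    d=res[1]-res[0]; print(fn,cam,'edge gap',d.round(1),'mean %.2f med %.2f'%(d.mean(),np.median(d)))
E
python3 - <<'E'
from h import *
G=(-.0199,.0671)
for f,x in(('top0',-.0473),('top2',-.0280),('top3',-.0230),('top4',-.0209)): edge(f,[(x,.0441),G])
# side camera fits
import h
s=np.load('pics/side4.npz')['im'].astype(float).mean(2); print(s[284:296,236:264].astype(int))
E
```

```text
top0 top edge gap [26.2 26.  26.8 28.6 28.2 27.4 27.4 28.2 28.4 28.2 26.4 26.8 27.6] mean 27.40 med 27.40
top2 top edge gap [9.1 6.3 6.7 9.5 9.3 8.7 8.7 9.1 9.1 8.5 7.3 7.9 8.5] mean 8.36 med 8.70
top3 top edge gap [-4.3  1.1  1.9  2.7  2.9  2.7  3.1  3.7  4.5  4.5  2.5  3.1  3.5] mean 2.45 med 2.90
top4 top edge gap [-0.6 -0.6 -0.2  0.4  1.   1.4  1.8  2.2  2.4 -0.8 -0.2  1.2  1.6] mean 0.74 med 1.00
[[161 188 173 132  90  83  90  93  99 105 107 151 184 157  78  66  68  71
   75  78  77  69  88 151 180 166 136 138]
 [116 134 122  94  85  86  86  85  86  79  61 129 178 153  69  57  61  63
   64  66  62  71 146 179 164 135 141 148]
 [ 87  80  75  73  82  83  86  89  85  67  52 115 162 161 132 103  75  64
   64  59  57  79 118 133 124 111 135 160]
 [111  76  59  63  66  66  67  69  63  55 109 159 176 180 178 163 122  86
   95  98  85  97 110 110 110 108 137 170]
 [127  94  63  58  58  57  58  57  52 110 159 179 190 195 197 187 144  88
  103 106  96 105 113 111 110 108 139 171]
 [136 131 138 123 100 136 136  91 110 163 180 175 181 194 180 151 119  89
  102 107  96 105 112 108 108 104 138 174]
 [136 136 141 126 102 147 177 175 174 180 182 181 171 151 131 118 114 103
  100 102  93 100 107 125 143 147 144 134]
 [136 136 132 121 106 108 162 187 183 182 180 182 183 171 165 172 174 175
  152 135 140 154 144 122 130 125 120 113]
 [131 127 120 111 105 103 114 166 189 185 186 184 171 156 170 186 184 178
  148 121 125 126 122 114 114 112 111 113]
 [115 125 128 125 110 101  97 117 147 145 136 135 123 113 123 135 135 130
  120 112 113 110 112 113 112 112 111 113]
 [128 110 111 109 101  93  96  97 109 117 110 108 109 105 107 111 111 109
  112 113 113 112 112 112 112 111 111 112]
 [133 108 117 127 117  96  95  96 106 114 106  98 105 113 113 114 113 112
  112 112 112 112 111 112 112 113 113 113]]
```

```bash
python3 - <<'E'
from h import *
movep(jw(-.105-.0018,0,.12),[np.pi,0,yaw])
stroke(.0036,14,.01); away(); a,_=snap('top','top5'); b,_=snap('side','side5')
for hd in(.009,.010,.011): fit('top5',[(336.8,291),(339.7,301.9)],hd)
edge('top5',[(-.0199,.0441),(-.0199,.0671)]); print(observe()['time_s'])
cv2.imwrite('pics/c6.png',np.vstack([cv2.resize(a[278:313,310:370,::-1],(600,350),interpolation=cv2.INTER_CUBIC),cv2.resize(b[270:305,220:300,::-1],(600,250),interpolation=cv2.INTER_CUBIC)]))
E
```

```text
hit True z 0.0799 F [-0.6  1.8  4.8] [-0.3  0.4  3.7] end [-1.031e-01 -1.000e-04  8.000e-02] t 25.6583
top5 0.009 [[-20.61, 44.79], [-19.76, 67.13]] gap [ 0.86 22.34]
top5 0.01 [[-20.44, 44.77], [-19.82, 67.04]] gap [ 0.62 22.27]
top5 0.011 [[-20.02, 44.89], [-19.76, 67.13]] gap [ 0.25 22.25]
top5 top edge gap [-6.4 -0.8  0.2  0.8  1.   0.6  1.   1.2  1.  -0.6 -0.2  0.8  0.8] mean -0.05 med 0.80
27.65
```

View pics/c6.png

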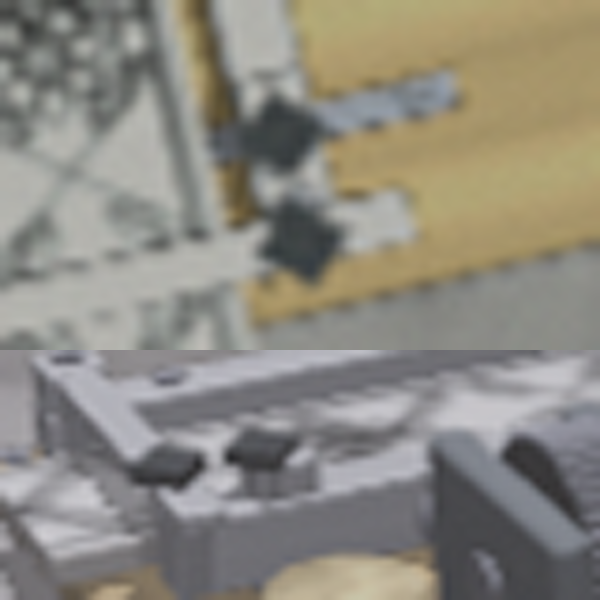

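```bash
python3 - <<'E'
from h import *
movep(jw(-.105-.0024,0,.12),[np.pi,0,yaw])
stroke(.0048,14,.013); away(); a,_=snap('top','top6')
for hd in(.009,.010,.011): fit('top6',[(336.8,291),(339.7,301.9)],hd)
edge('top6',[(-.0199,.0441),(-.0199,.0671)]); print(observe()['time_s'])
E
```

```text
hit True z 0.0799 F [0.6 1.9 6.4] [-0.3 -0.6  2.8] end [-1.024e-01 -1.000e-04  8.000e-02] t 30.975
top6 0.009 [[-20.3, 44.75], [-19.82, 67.14]] gap [ 0.48 22.39]
top6 0.01 [[-20.16, 44.7], [-19.89, 67.06]] gap [ 0.28 22.36]
top6 0.011 [[-19.8, 44.72], [-19.79, 67.15]] gap [1.000e-02 2.242e+01]
top6 top edge gap [-6.2 -1.4 -1.2  0.8  0.8  0.2  0.4  1.2  1.2 -1.2 -1.2  0.   0.6] mean -0.46 med 0.20
32.9167
```

```bash
python3 - <<'E'
from h import *
movep(jw(-.105-.0024,0,.12),[np.pi,0,yaw])
stroke(.0048,14,.013); away(); a,_=snap('top','top7')
for hd in(.009,.010,.011): fit('top7',[(336.8,291),(339.7,301.9)],hd)
print(observe()['time_s'],F())
t=observe()['time_s']
if t<44: job_done()
E
```

```text
hit True z 0.0799 F [0.9 1.6 5.4] [-0.2  0.2  2.3] end [-0.1024 -0.0002  0.08  ] t 36.2417
top7 0.009 [[-19.75, 44.79], [-19.71, 67.22]] gap [ 0.05 22.43]
top7 0.01 [[-19.6, 44.83], [-19.77, 67.12]] gap [-0.17 22.29]
top7 0.011 [[-19.19, 44.91], [-19.69, 67.26]] gap [-0.5  22.35]
38.1833 [ 0.8  0.4 -0.4]
the job is handed in; nothing more can be done
```

The jaw was moved by the wheel only, and its pointer now stands opposite the gauge mark, within about 0.3 mm along the jig by the camera; the job was handed in at 38.2 s with the arm swung clear.

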